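Open the pass box of the dry cabinet, inner door checked first

ROBOT

A 7-joint arm with a two-finger parallel gripper is mounted at the origin on the work surface. World frame = base frame: x ahead of the robot, y to its left, z up, the work surface at z = 0. Lengths are in mm, angles in rad, forces in N, time in s.
With the tool pointing down it reaches from about 400 to 750 mm from the base axis. Payload 19.5 kg.
Tool frame: the origin (TCP) lies between the finger pads; the fingertips stand 11 mm ahead of it and the grasp point (between the pads) lies 8 mm behind it; z points along the fingers, y is the line along which they close (so a half turn about z gives the same grasp; the last joint's range is limited). The gripper opens to 85 mm and grips with 20 to 120 N. Pads are 22 mm wide; open, the fingers measure 114 mm over their backs; the gripper's body (76 mm by 85 mm) begins 54 mm behind the grasp point. The pads swing forward as they close: fully open they stand 13 mm farther back than shut.
Start: joints at [1.206, 0.707, -0.028, 1.485, 0.022, 0.951, -0.075], TCP at [182.396, -545.278, 242.268] pointing down, gripper open.
Joint ranges: [-2.71, 2.71], [-0.32, 2.16], [-1.57, 1.52], [0, 2.45], [-1.46, 4.6], [0, 2.02], [-2.83, 2.83]. Speed limits (rad/s): [1.89, 1.89, 2.57, 2.57, 3.01, 3.01, 3.01].

INTERFACE

Orientations are given as a unit quaternion [w, x, y, z].
In Python, from station import read_state, get_image, job_done gives the robot as it stands.
- The arm moves only by the tool step_arm, never from a script. Its argument "rows" is a list of rows, each a list of 7 numbers: the shift along the tool's x, y, z normalised to -1 to 1, where 1 is 30 mm, then the turn, a rotation vector about the tool's x, y, z normalised to -1 to 1, where 1 is 90 degrees, then the gripper command: -1 is shut, 1 is fully open, values between are in proportion. In form: [[tx, ty, tz, ax, ay, az, jaw], ...]. A call has 1 to 8 rows; each row shifts and turns the commanded pose from where the row before left it, along the tool's axes as they then stand; what a row does not reach is not made up. A row lasts 1/8 s, in which the tool goes at most 62.5 mm and 10.7 degrees, less where a joint would pass 70% of its speed; a pose out of reach is approached as far as the arm can. A call with a number of a shift or a turn outside -1 to 1 is refused whole. A call with a gripper value outside its range is refused whole. The fingers move at their own pace and stop on an object; the grip force is fixed at half the most. Time passes only in rows, so rows that do not move let the fingers close. It gives the time, the measured TCP pose, the force, the opening and the grip force at its end, in the units of the state.
- read_state(): the state, without advancing time (a new reading comes with each control period).
- get_image(name): name is "scene" or "top" or "wrist"; returns a dict with "frame" (420x560x3 uint8, blue, green, red), "fx", "fy", "cx", "cy" (pixels), "dist" ([k1, k2, p1, p2, k3] as OpenCV has them; the pictures are not rectified), "cam_to_world" (4x4, takes a point from camera to world coordinates); the wrist camera has in their place "mount" (4x4, takes a point from camera to tool coordinates, whose origin is the TCP and whose axes are the flange's). Camera axes: x right, y down, z forward; pixel columns grow to the right and rows downward; lengths in mm; the calibration is good to about 2 mm. A picture is of the moment at which its call begins: read the wrist's pose just before it. There is no depth.
- job_done(): hands the job in; it is judged then, once.
The state is a dict: "time_s": time; "joint_positions": joint angles; "qvel": joint speeds; "effort": joint torques, N m; "position": TCP position; "orientation": TCP orientation; "wrist_force": force on the tool from outside, world axes, zero at the start; "wrist_torque": the same for the moment, N m; "grip_width": finger opening in mm; "grasp_force": force on a finger pad.
Only numpy, scipy, OpenCV 4.12 (cv2) and the standard library are available. Lean on these libraries where they do the work, as an engineer would, in place of code of your own. Each camera call takes 0.05 s, during which the arm holds its last target. There are 200 camera calls.

TASK

The chips in the blue dry cabinet's pass box are to be taken out on the bench side. First press down on the green handle of the blue cabinet's inner door until you feel that the door is fully shut (it may have been left slightly up), and only then raise the orange-handled outer door of the same cabinet fully and leave it up. Do not touch the grey cabinet.

Things in the scene. Friction and masses are not known exactly. Their poses are not given: they have to be found in the camera images.
- dry_cabinet: BLUE fixed dry cabinet with pass box, 380 mm long (x), 195 wide, 120 high (door guides 130). Origin: on the bench under the pass box's centre; +x points towards the cabinet proper. Outer door at x = -70 mm; inner door, between pass box and cabinet, at x = +70 mm. Clear tops: a chip tray shows in the pass box, reels in the cabinet.
- inner_door: Inner door, origin at its handle: GREEN bar on the blue cabinet's white inner door: 18 (x) by 64 (y) by 24 mm high, origin at the bar's centre, axes as the cabinet's, on two stems at y = +-25 mm. Shut: origin 162 mm above the bench, 30 mm gap under the bar; it starts 0 to 20 mm higher. Friction holds the door where it is left; 3 to 4 N down pushes it on to a rigid stop.
- outer_door: Outer door, origin at its handle: ORANGE bar on the blue cabinet's outer door, same size, stems and axes, its centre 162 mm above the bench when shut, as it starts. Slides straight up 70 mm to a rigid stop (fully open: 232 mm); lifting takes 6 to 9 N and friction holds it up when let go.
- spare_cabinet: The GREY dry cabinet, otherwise the same as the blue one (same sizes, origin, axes and green and orange handles; its handles stand up to 195 mm high). Not to be touched. Which cabinet stands on the left varies.

How it is judged (in metres and radians):
On the way, in this order (a step that is already met when the one before it is completed fails the run):
1. the fingers press on the green handle of the blue cabinet's inner door (over 3 N) with that door fully shut (within 4 mm) and the outer door still shut (within 8 mm) (contact force between the fingers and inner_door above 3 N and z of inner_door in the frame of dry_cabinet below 0.166 m and z of outer_door in the frame of dry_cabinet below 0.17 m), for 0.2 s.
2. the blue cabinet's outer door is raised by at least 55 mm (z of outer_door in the frame of dry_cabinet above 0.217 m), for 0.2 s.
At the end, for the whole second after the job is handed in: The blue cabinet's outer door stays up, raised at least 55 of its 70 mm, at rest and let go; its inner door is fully shut (within 4 mm) (z of outer_door in the frame of dry_cabinet above 0.217 m and z of inner_door in the frame of dry_cabinet below 0.166 m and linear speed of outer_door below 0.01 m/s); the robot touches nothing.
It fails at once if the blue cabinet's outer door is raised more than 8 mm while its inner door is more than 4 mm up (z of outer_door in the frame of dry_cabinet above 0.17 m and z of inner_door in the frame of dry_cabinet above 0.166 m).
It fails at once if the grey cabinet or its doors are touched (over 1 N) (contact force between any of the fingers, the arm and spare_cabinet above 1 N).
It also fails if it takes over 40 s, if anything falls off the work surface, if the arm or the gripper's body presses on something with over 40 N, if the wrist force passes 120 N, or if a joint passes its speed limit or range.

## Working session

There is one attempt and no reset: what is moved stays moved. The work goes in short steps, Python scripts to look and compute and a tool call to move; the robot and the scene stay as the last step left them, time stands still between calls to the robot, and variables do not carry over. Pictures are saved under pics/ and viewed, at most 10 in all, crops included, and the job is handed in when it is done.

Besides the shell and the picture viewer there is one more tool, called as name(argument=value, ...) on one line, values as JSON. step_arm: Moves the arm, as the interface text tells. Scaled input: -1 to 1 covers 30 mm each way for a shift and 90 degrees each way for a turn. Its arguments: {"type":"object","properties":{"rows":{"type":"array","items":{"type":"array","items":{"type":"number","minimum":-1,"maximum":1}}}},"required":["rows"]}

```bash
mkdir -p pics; ls; python3 - <<'E'
from station import *
import cv2,numpy as np
s=read_state();print({k:np.round(v,3) for k,v in s.items()})
for n in("scene","top"):
    i=get_image(n);cv2.imwrite(f"pics/{n}0.png",i["frame"]);print(n,i["fx"],i["cx"],i["cy"],i["dist"],np.round(i["cam_to_world"],3).tolist())
E
```

```text
pics
{'time_s': np.float64(0.0), 'joint_positions': array([ 1.206,  0.707, -0.028,  1.485,  0.022,  0.951, -0.075]), 'qvel': array([-0.002, -0.001, -0.002,  0.001,  0.001,  0.001, -0.   ]), 'effort': array([ 1.0000e-03, -8.8323e+01,  1.2350e+00, -2.3617e+01,  1.7000e-02,
        7.0000e-03,  0.0000e+00]), 'position': array([ 182.336, -545.061,  241.845]), 'orientation': array([-0.001,  0.987,  0.161, -0.   ]), 'wrist_force': array([0.436, 0.236, 0.012]), 'wrist_torque': array([-0.001, -0.017, -0.034]), 'grasp_force': np.float64(0.0), 'grip_width': np.float64(85.311)}
scene 424.5507009602968 284.6238156557601 215.24362533395066 [-0.0962381  0.         0.         0.         0.       ] [[-0.818, 0.44, -0.37, 877.728], [0.575, 0.632, -0.52, 472.18], [0.005, -0.638, -0.77, 840.872], [0.0, 0.0, 0.0, 1.0]]
top 403.57454773891595 274.68636742221264 214.30780354110857 [-0.02207892  0.          0.          0.          0.        ] [[-0.002, -0.996, 0.084, 445.824], [-1.0, 0.003, 0.009, -25.875], [-0.009, -0.084, -0.996, 956.229], [0.0, 0.0, 0.0, 1.0]]
```

View pics/scene0.png

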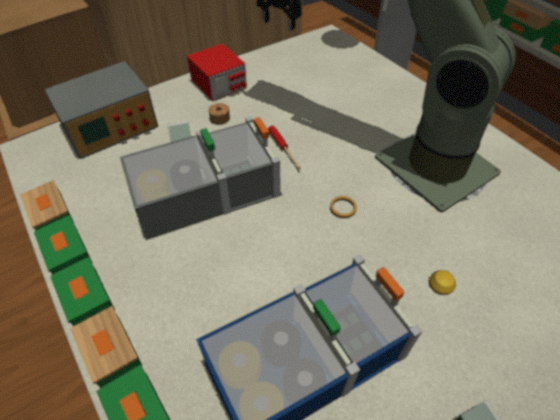

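View pics/top0.png

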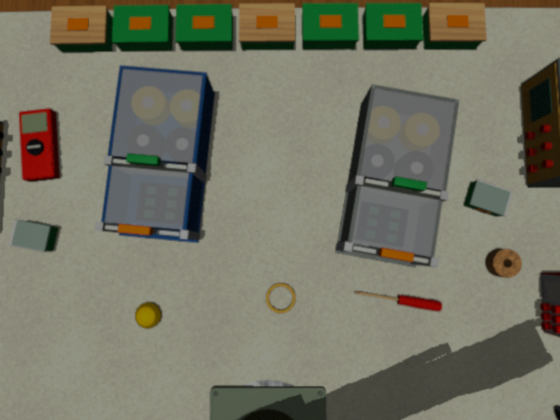

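The blue cabinet is on the left (+y). In the top view its green bar is at about (142,159) and its orange bar at (135,230). In the scene view they are at about (326,316) and (390,284). I'll triangulate the handles across the two views.

```bash
cat > h.py <<'E'
import cv2,numpy as np
from station import *
def ray(i,uv,T=None):
    K=np.array([[i["fx"],0,i["cx"]],[0,i["fy"],i["cy"]],[0,0,1]])
    p=cv2.undistortPoints(np.array([[uv]],float),K,np.array(i["dist"],float))[0,0]
    T=np.array(i["cam_to_world"]) if T is None else T
    return T[:3,3],T[:3,:3]@np.array([p[0],p[1],1.])
def plane(o,d,z): return o+d*(z-o[2])/d[2]
def tri(a,b):
    A=np.c_[a[1],-b[1]];t=np.linalg.lstsq(A,b[0]-a[0],rcond=None)[0]
    p,q=a[0]+a[1]*t[0],b[0]+b[1]*t[1];return (p+q)/2,np.linalg.norm(p-q)
def blob(f,col,near,r=35):
    h=cv2.cvtColor(f,cv2.COLOR_BGR2HSV)
    m=cv2.inRange(h,(45,130,40),(80,255,255)) if col=="g" else cv2.inRange(h,(5,170,90),(18,255,255))
    w=np.zeros_like(m);cv2.circle(w,near,r,255,-1);m&=w
    c=max(cv2.findContours(m,0,2)[0],key=cv2.contourArea)
    M=cv2.moments(c);return np.array([M["m10"]/M["m00"],M["m01"]/M["m00"]]),cv2.boxPoints(cv2.minAreaRect(c)),cv2.contourArea(c)
E
python3 - <<'E'
from h import *
S,T=get_image("scene"),get_image("top")
P={}
for c,a,b in(("g",(326,316),(142,159)),("o",(390,284),(135,230))):
    x,y=blob(S["frame"],c,a),blob(T["frame"],c,b)
    p,e=tri(ray(S,x[0]),ray(T,y[0]));P[c]=p
    print(c,p.round(1),"err",e.round(1),x[2],y[2])
    print(np.round([plane(*ray(T,k),p[2])[:2] for k in y[1]],0).tolist())
d=P["g"]-P["o"];print(d.round(1),np.hypot(*d[:2]),np.degrees(np.arctan2(d[1],d[0])))
E
```

```text
g [625.1 245.5 166. ] err 2.0 339.5 245.5
[[618.0, 281.0], [637.0, 280.0], [631.0, 214.0], [612.0, 214.0]]
o [484.7 259.1 164.6] err 1.2 245.5 213.0
[[479.0, 292.0], [495.0, 291.0], [490.0, 228.0], [474.0, 229.0]]
[140.4 -13.6   1.4] 141.04679062326736 -5.514639195489943
```

step_arm(rows=[[0,0,-0.2,0,0,-0.0915,-1],[0,0,-0.2,0,0,-0.0915,-1],[0,0,-0.2,0,0,-0.0915,-1],[0,0,-0.2,0,0,-0.0915,-1],[0,0,-0.2,0,0,-0.0915,-1],[0,0,-0.2,0,0,-0.0915,-1],[0,0,-0.2,0,0,-0.0915,-1],[0,0,-0.2,0,0,-0.0915,-1]])

```text
time_s: 1.2
position: [182.3, -545.2, 290.3]
orientation: [-0.0, 0.739, 0.673, 0.0]
wrist_force: [0.1, 0.1, -0.4]
grip_width: -0.0
grasp_force: 0.0
```

step_arm(rows=[[0.97,0.43,0,0,0,0,-1],[0.97,0.43,0,0,0,0,-1],[0.97,0.43,0,0,0,0,-1],[0.97,0.43,0,0,0,0,-1],[0.97,0.43,0,0,0,0,-1],[0.97,0.43,0,0,0,0,-1],[0.97,0.43,0,0,0,0,-1],[0.97,0.43,0,0,0,0,-1]])

```text
time_s: 2.2
position: [308.3, -322.8, 290.3]
orientation: [-0.0, 0.741, 0.672, 0.0]
wrist_force: [1.3, 0.4, -0.2]
grip_width: -0.5
grasp_force: 0.0
```

step_arm(rows=[[0.97,0.43,0,0,0,0,-1],[0.97,0.43,0,0,0,0,-1],[0.97,0.43,0,0,0,0,-1],[0.97,0.43,0,0,0,0,-1],[0.97,0.43,0,0,0,0,-1],[0.97,0.43,0,0,0,0,-1],[0.97,0.43,0,0,0,0,-1],[0.97,0.43,0,0,0,0,-1]])

```text
time_s: 3.2
position: [433.9, -101.2, 290.3]
orientation: [-0.0, 0.741, 0.672, -0.0]
wrist_force: [0.0, 0.1, 0.1]
grip_width: 0.0
grasp_force: 0.0
```

step_arm(rows=[[0.97,0.43,0,0,0,0,-1],[0.97,0.43,0,0,0,0,-1],[0.97,0.43,0,0,0,0,-1],[0.97,0.43,0,0,0,0,-1],[0.97,0.43,0,0,0,0,-1],[0.97,0.43,0,0,0,0,-1],[0.97,0.43,0,0,0,0,-1],[0.97,0.43,0,0,0,0,-1]])

```text
time_s: 4.2
position: [559.4, 120.3, 290.2]
orientation: [-0.0, 0.741, 0.672, -0.0]
wrist_force: [-0.2, -0.8, 0.4]
grip_width: 0.2
grasp_force: 0.0
```

step_arm(rows=[[0.87,0.36,0,0,0,0,-1],[0.87,0.36,0,0,0,0,-1],[0.87,0.36,0,0,0,0,-1],[0.87,0.36,0,0,0,0,-1],[0.87,0.36,0,0,0,0,-1],[0,0,0,0,0,0,-1]])

```text
time_s: 4.95
position: [625.3, 245.8, 289.3]
orientation: [-0.001, 0.74, 0.672, -0.0]
wrist_force: [-0.3, -0.6, -0.2]
grip_width: -0.3
grasp_force: 0.0
```

```bash
python3 - <<'E'
from h import *
s=read_state();i=get_image("wrist");f=i["frame"]
print(np.round(s["position"],1),np.round(s["orientation"],4),np.round(s["wrist_force"],2))
cv2.imwrite("pics/w1.png",f)
E
```

```text
[625.3 245.8 289.3] [-6.000e-04  7.403e-01  6.723e-01 -4.000e-04] [-0.32 -0.63 -0.24]
```

View pics/w1.png

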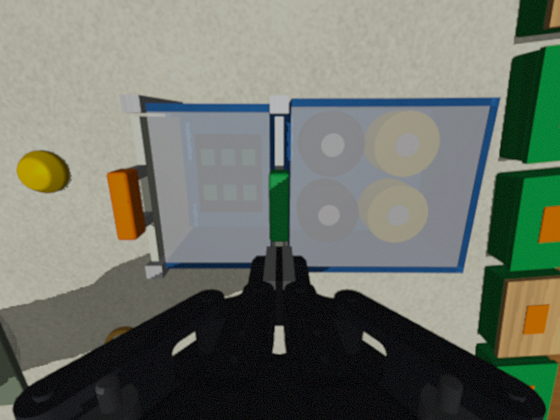

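The wrist view shows the green bar at about (279,207), lined up with the shut fingers at column 280. The orange bar is at about (126,204) and the cabinet edges run parallel to the image axes. I'll check the remaining offsets with wrist rays.

```bash
cat >> h.py <<'E'
from scipy.spatial.transform import Rotation as R
def wrist_T(s,i):
    w,x,y,z=s["orientation"];T=np.eye(4);T[:3,:3]=R.from_quat([x,y,z,w]).as_matrix();T[:3,3]=s["position"]
    return T@np.array(i["mount"])
E
python3 - <<'E'
from h import *
s=read_state();i=get_image("wrist");f=i["frame"];T=wrist_T(s,i)
g=T.copy()
for c,n in(("g",(279,207)),("o",(126,204))):
    b=blob(f,c,n,45);print(c,b[0].round(),b[2])
    print([plane(*ray(i,k,T),z)[:2].round(0).tolist() for k in b[1] for z in(174,)])
E
```

```text
g [279. 203.] 1242.5
[[620.0, 278.0], [636.0, 277.0], [631.0, 211.0], [613.0, 213.0]]
o [122. 203.] 1276.5
[[482.0, 290.0], [499.0, 291.0], [494.0, 227.0], [475.0, 226.0]]
```

step_arm(rows=[[0,0,0.8,0,0,0,-1],[0,0,0.8,0,0,0,-1],[0,0,0.8,0,0,0,-1],[0,0,0.1,0,0,0,-1],[0,0,0.1,0,0,0,-1],[0,0,0.1,0,0,0,-1]])

```text
time_s: 5.8
position: [625.8, 243.9, 210.1]
orientation: [0.0, 0.741, 0.671, 0.001]
wrist_force: [0.2, -0.5, 0.4]
grip_width: -0.1
grasp_force: 0.0
```

step_arm(rows=[[0,0,0.1,0,0,0,-1],[0,0,0.1,0,0,0,-1],[0,0,0.1,0,0,0,-1],[0,0,0,0,0,0,-1]])

```text
time_s: 6.3
position: [625.5, 244.0, 200.1]
orientation: [-0.0, 0.741, 0.672, -0.0]
wrist_force: [-0.5, -0.2, 0.1]
grip_width: 0.1
grasp_force: 0.0
```

step_arm(rows=[[0,0,0.1,0,0,0,-1],[0,0,0.1,0,0,0,-1],[0,0,0.05,0,0,0,-1],[0,0,0,0,0,0,-1]])

```text
time_s: 6.8
position: [625.5, 244.0, 192.7]
orientation: [-0.0, 0.741, 0.672, -0.0]
wrist_force: [0.2, 0.4, 0.1]
grip_width: 0.3
grasp_force: 0.0
```

step_arm(rows=[[0,0,0.07,0,0,0,-1],[0,0,0.07,0,0,0,-1],[0,0,0,0,0,0,-1]])

```text
time_s: 7.18
position: [625.5, 244.0, 188.5]
orientation: [-0.0, 0.741, 0.672, -0.0]
wrist_force: [0.2, 0.3, -0.3]
grip_width: -0.0
grasp_force: 0.0
```

step_arm(rows=[[0,0,0.05,0,0,0,-1],[0,0,0.05,0,0,0,-1],[0,0,0,0,0,0,-1]])

```text
time_s: 7.55
position: [625.5, 244.0, 185.5]
orientation: [-0.0, 0.741, 0.672, -0.0]
wrist_force: [-0.3, -0.1, 0.9]
grip_width: 0.2
grasp_force: 0.1
```

step_arm(rows=[[0,0,0.05,0,0,0,-1],[0,0,0,0,0,0,-1]])

```text
time_s: 7.8
position: [625.6, 244.0, 185.1]
orientation: [0.0, 0.741, 0.671, 0.0]
wrist_force: [-4.5, -2.5, 12.7]
grip_width: -0.0
grasp_force: 7.1
```

step_arm(rows=[[0,0,0.05,0,0,0,-1],[0,0,0,0,0,0,-1]])

```text
time_s: 8.05
position: [625.7, 244.1, 184.9]
orientation: [0.0, 0.741, 0.671, 0.001]
wrist_force: [-9.9, -5.6, 32.2]
grip_width: -0.1
grasp_force: 16.0
```

step_arm(rows=[[0,0,-0.03,0,0,0,-1],[0,0,0,0,0,0,-1],[0,0,-1,0,0,0,-1],[0,0,-1,0,0,0,-1]])

```text
time_s: 8.55
position: [625.4, 243.9, 244.1]
orientation: [-0.0, 0.741, 0.672, -0.0]
wrist_force: [0.6, -0.6, 0.6]
grip_width: 0.2
grasp_force: 0.0
```

step_arm(rows=[[0,-0.94,0,0,0,0,0.4],[0,-0.94,0,0,0,0,0.4],[0,-0.94,0,0,0,0,0.4],[0,-0.94,0,0,0,0,0.4],[0.05,-0.94,0,0,0,0,0.4],[0,0,0,0,0,0,0.4],[0,0,0,0,0,0,0.4]])

```text
time_s: 9.43
position: [485.9, 259.1, 243.5]
orientation: [0.0, 0.741, 0.671, 0.0]
wrist_force: [0.3, 0.1, 0.5]
grip_width: 59.4
grasp_force: 0.0
```

```bash
python3 - <<'E'
from h import *
s=read_state();i=get_image("wrist");f=i["frame"];T=wrist_T(s,i)
print(np.round(s["position"],1),np.round(s["wrist_force"],1),s["grip_width"])
cv2.imwrite("pics/w2.png",f)
h=cv2.cvtColor(f,cv2.COLOR_BGR2HSV);m=cv2.inRange(h,(5,170,90),(18,255,255))
c=max(cv2.findContours(m,0,2)[0],key=cv2.contourArea);b=cv2.boxPoints(cv2.minAreaRect(c));print(b.round())
print([plane(*ray(i,k,T),174)[:2].round(0).tolist() for k in b])
E
```

```text
[485.9 259.1 243.5] [0.3 0.1 0.5] 59.40148068254286
[[267. 182.]
 [289. 182.]
 [289. 262.]
 [267. 262.]]
[[481.0, 291.0], [496.0, 289.0], [491.0, 227.0], [474.0, 228.0]]
```

View pics/w2.png

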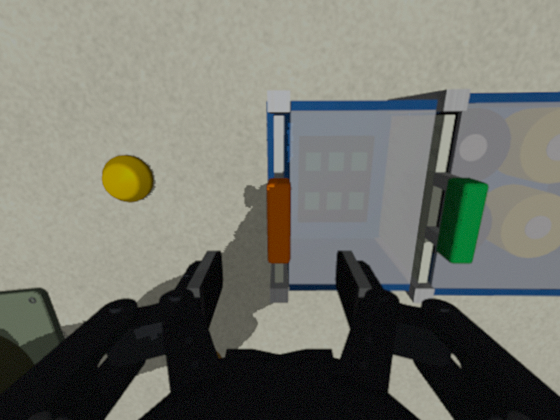

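The open fingers straddle the orange bar, which is centred at about (278,222). The green door is still down at about (464,220). I'll go down and grip.

step_arm(rows=[[0,0,1,0,0,0,0.4],[0,0,1,0,0,0,0.4],[0,0,0.6,0,0,0,0.4],[0,0,0.35,0,0,0,0.4],[0,0,0,0,0,0,0.4]])

```text
time_s: 10.1
position: [485.5, 259.2, 154.7]
orientation: [-0.0, 0.741, 0.671, -0.0]
wrist_force: [-0.9, -0.9, 0.3]
grip_width: 59.8
grasp_force: 0.0
```

step_arm(rows=[[0,0,0,0,0,0,-1],[0,0,0,0,0,0,-1],[0,0,0,0,0,0,-1],[0,0,0,0,0,0,-1],[0,0,0,0,0,0,-1],[0,0,0,0,0,0,-1]])

```text
time_s: 10.85
position: [485.7, 259.4, 155.7]
orientation: [0.0, 0.741, 0.672, 0.001]
wrist_force: [-0.2, -0.8, 5.4]
grip_width: 17.4
grasp_force: 58.7
```

Gripped firmly at 58.7 N. Lifting in 6 mm rows.

step_arm(rows=[[0,0,-0.2,0,0,0,-1],[0,0,-0.2,0,0,0,-1],[0,0,-0.2,0,0,0,-1],[0,0,-0.2,0,0,0,-1],[0,0,-0.2,0,0,0,-1],[0,0,-0.2,0,0,0,-1],[0,0,-0.2,0,0,0,-1],[0,0,-0.2,0,0,0,-1]])

```text
time_s: 11.85
position: [485.7, 259.4, 203.5]
orientation: [0.0, 0.741, 0.672, 0.0]
wrist_force: [5.8, 2.3, -8.4]
grip_width: 16.8
grasp_force: 58.8
```

step_arm(rows=[[0,0,-0.2,0,0,0,-1],[0,0,-0.2,0,0,0,-1],[0,0,-0.15,0,0,0,-1],[0,0,0,0,0,0,-1],[0,0,0,0,0,0,-1]])

```text
time_s: 12.48
position: [485.7, 259.4, 219.9]
orientation: [0.0, 0.741, 0.672, 0.001]
wrist_force: [5.1, -0.2, 2.8]
grip_width: 17.4
grasp_force: 60.3
```

step_arm(rows=[[0,0,-0.07,0,0,0,-1],[0,0,-0.07,0,0,0,-1],[0,0,0,0,0,0,-1]])

```text
time_s: 12.85
position: [485.7, 259.4, 223.7]
orientation: [0.0, 0.741, 0.671, 0.0]
wrist_force: [6.7, 1.1, -1.7]
grip_width: 16.9
grasp_force: 59.8
```

step_arm(rows=[[0,0,-0.04,0,0,0,-1],[0,0,0,0,0,0,-1]])

```text
time_s: 13.1
position: [485.7, 259.4, 224.8]
orientation: [0.0, 0.741, 0.672, 0.0]
wrist_force: [6.4, 2.0, -4.6]
grip_width: 16.9
grasp_force: 59.3
```

step_arm(rows=[[0,0,-0.04,0,0,0,-1],[0,0,0,0,0,0,-1]])

```text
time_s: 13.35
position: [485.7, 259.3, 225.8]
orientation: [-0.0, 0.741, 0.672, 0.0]
wrist_force: [7.8, 2.3, -7.6]
grip_width: 17.4
grasp_force: 61.5
```

step_arm(rows=[[0,0,-0.04,0,0,0,-1],[0,0,0,0,0,0,-1]])

```text
time_s: 13.6
position: [485.6, 259.3, 225.9]
orientation: [-0.0, 0.741, 0.672, -0.0]
wrist_force: [13.4, 6.4, -29.3]
grip_width: 16.9
grasp_force: 61.5
```

The stop is reached: the force jumped to 29 N with no further travel. I'll relax, open to the same width as before, and back straight up.

step_arm(rows=[[0,0,0.04,0,0,0,-1],[0,0,0,0,0,0,0.4],[0,0,0,0,0,0,0.4],[0,0,0,0,0,0,0.4],[0,0,0,0,0,0,0.4],[0,0,0,0,0,0,0.4]])

```text
time_s: 14.35
position: [485.3, 259.3, 226.2]
orientation: [-0.0, 0.741, 0.672, 0.0]
wrist_force: [0.3, 0.3, 0.7]
grip_width: 59.6
grasp_force: 0.0
```

step_arm(rows=[[0,0,-0.5,0,0,0,0.4],[0,0,-0.8,0,0,0,0.4],[0,0,-0.8,0,0,0,0.4],[0,0,-0.5,0,0,0,0.4],[0,0,0,0,0,0,0.4],[0,0,0,0,0,0,0.4]])

```text
time_s: 15.1
position: [485.2, 259.1, 303.4]
orientation: [-0.0, 0.741, 0.672, -0.0]
wrist_force: [0.5, 0.9, -0.6]
grip_width: 59.8
grasp_force: 0.0
```

```bash
python3 - <<'E'
from h import *
s=read_state();print(np.round(s["position"],1),np.round(s["wrist_force"],1),s["grip_width"])
i=get_image("scene");cv2.imwrite("pics/s2.png",i["frame"])
E
```

```text
[485.2 259.1 303.4] [ 0.5  0.9 -0.6] 59.81650799117775
```

View pics/s2.png

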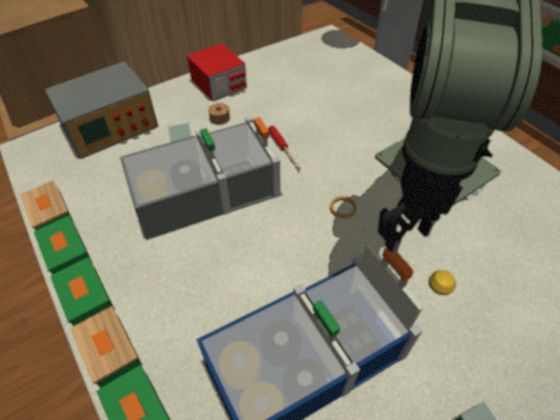

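The outer door is up, with its orange bar now at about (397,263). The inner door is shut, with its green bar still at (326,316), and the gripper is clear of both. Handing in.

```bash
python3 -c "
from station import *
print(job_done())"
```

```text
the job is handed in; nothing more can be done
None
```

I pressed the blue cabinet's inner door down to its stop, then raised its outer door about 70 mm to its stop and let go. It stayed up, the grey cabinet wasn't touched, and I handed the job in at about 15 s; no verdict came back.

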